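# Push the drawer box down the wet-painted lane

## Robot

A 6-joint arm with a two-finger parallel gripper is mounted at the origin on the work surface. World frame = base frame: x ahead of the robot, y to its left, z up, the work surface at z = 0. Lengths are in m, angles in degrees, forces in N, time in s.
With the tool pointing down it reaches from about 0.375 to 0.9 m from the base axis. Payload 3.1 kg.
Tool frame: the origin (TCP) lies at the very end of the fingers, on their centre line; the grasp point (between the pads) lies 19 mm behind it (grip_point_offset is the distance from the TCP to the grasp point, in m); y points along the fingers, x is the direction in which the jaws open and shut, and the axes are right-handed (so a half turn about y gives the same grasp; the last joint's range is limited). The gripper opens to 87 mm and grips with 3 to 60 N. Pads are 19 mm wide; open, the fingers measure 117 mm over their backs; the gripper's body (75 mm by 190 mm) begins 51 mm behind the grasp point.
Start: joints at [59.731, 30.224, 82.088, -0, 67.689, -10.227], TCP at [0.214, 0.587, 0.223] pointing down, gripper open.
Joint ranges: [-176.69, 176.69], [-43.24, 126.21], [12.49, 139.97], [-82, 262], [0, 151.66], [-163.58, 163.58]. Speed limits (degrees/s): [159.86, 159.86, 180, 180, 180, 180].

## Interface

Orientations are given as a 3x3 rotation matrix whose columns are the frame's x, y, z axes.
In Python, from rig import * gives the robot as it stands.
- The arm moves only by the tool send_rows, never from a script. Its argument "moves" is text: rows parted by semicolons, each of 5 numbers parted by spaces: the finger opening in mm, from 0 to 87, then the shift along the tool's x, y, z in mm, then the turn about the tool's y in degrees. In form: fingers dx dy dz yaw; .... A call has 1 to 20 rows; each row shifts and turns the commanded pose from where the row before left it, along the tool's axes as they then stand; what a row does not reach is not made up. A row lasts 1/12 s, in which the tool goes at most 41.7 mm and 7.16 degrees, less where a joint would pass 70% of its speed; a pose out of reach is approached as far as the arm can. A call is refused whole if a number of a shift passes 41.7 or a number of a turn 7.16, either way. A call with a gripper value outside its range is refused whole. The fingers move at their own pace and stop on an object; the grip force is fixed at half the most. Time passes only in rows, so rows that do not move let the fingers close. It gives the time, the measured TCP pose, the force and the opening at its end, in the units of the state.
- read_state(): the state, without advancing time (a new reading comes with each control period).
- capture(name): name is "scene" or "top"; returns a dict with "image" (480x640x3 uint8, blue, green, red), "z_map" (480x640 float32, m along the optical axis (not along the pixel's ray), 0 where there is no reading), "mtx" (3x3 intrinsics, pixels), "origin" and "rotation" of the camera in the world. Camera axes: x right, y up, looking along -z (the intrinsics and any distortion apply to the point x, -y, -z); pixel columns grow to the right and rows downward; lengths in m; the calibration is good to about 2 mm. A picture is of the moment at which its call begins.
- hand_in(): hands the job in, once; it reports no verdict.
Trained networks look in a picture, given as the dict that the camera call returned (one of the last four; its "shot" number tells which), for a name from the list of things; names that differ only in an ending like _2 or _b are one class to them, and where a whole thing is asked for, a point or a joint stands for the part that bears it (a point fixed in the world has none). Each returns a list of dicts, best first, with "p" (0 to 1); they miss things now and then, are a little off and sometimes report something else, mostly with a low value. They report only what shows in the picture. A call takes as long as a camera call. They do not tell look-alikes from the thing itself.
- search_frame(picture, name): "bbox" ([left, top, right, bottom] in pixels, round what is visible of it).
- masks_of(picture, name): "region" (480x640 bool, what is visible of it) and "bbox" ([left, top, right, bottom] in pixels, round what is visible of it).
- mark_of(picture, name): "pixel" ([row, column] in pixels: a listed point, or the origin of a listed thing).
The state is a dict: "time_s": time; "joint_positions": joint angles; "qvel": joint speeds; "tau": joint torques, N m; "position": TCP position; "tcp_rot": TCP orientation; "force": force on the tool from outside, world axes, zero at the start; "moment": the same for the moment, N m; "opening": opening from 0.0 (shut) to 1.0 (fully open).
Only numpy, scipy, OpenCV 4.12 (cv2) and the standard library are available. Lean on these libraries where they do the work, as an engineer would, in place of code of your own. Each camera call takes 0.05 s, during which the arm holds its last target. There are 200 camera calls.

## Task

Push the open pine drawer box down the lane between the two red guide rails until its leading end is fully home against the dark end stop. The paint on the rails is still wet, so neither the box nor the robot may touch either rail, and the box stands a little crooked and off-centre before the lane, so nudge it straight first. Only push it steadily with the fingers, never lift, carry or fling it, leave everything else on the bench where it is, and finish clear of it all.

Things in the scene. Friction and masses are not known exactly. Their poses are not given: they have to be found in the camera images.
- lane: Plywood deck lying on the bench, 540 x 200 mm, 12 mm thick, carrying the two rails and the end stop. Origin on the bench, under the middle line of the lane. Its x axis points down the lane (from the open apron, between the rails, to the end stop), y across it, z up. The deck's top is 12 mm above the bench and runs from x = -260 to x = +280 mm; no rails from x = -260 to -30 mm (the apron where the box starts).
- lane_mouth (a point): Point on the deck's top on the lane's middle line where the rails begin (lane x = -30 mm). Axes as the lane's.
- stop_face (a point): Point on the deck's top on the lane's middle line, at the face of the end stop that the box must meet (lane x = +200 mm, 230 mm beyond the mouth). Axes as the lane's. The end stop is a dark wooden block 110 mm wide, 25 mm thick and 45 mm high above the deck.
- rail_far: Red guide rail on the +y side of the lane, parallel to it, 230 mm long, 18 mm wide, 22 mm high above the deck (top 34 mm above the bench). Origin at the centre of its underside. Its inner face is 62 mm from the middle line. Wet paint: not to be touched.
- rail_near: The same red rail on the -y side of the lane: inner face 62 mm from the middle line, so 124 mm clear between the rails. Wet paint: not to be touched.
- drawer_box: Pale pine drawer box, open at the top, 130 mm long (its x), 100 mm wide (its y), 70 mm tall, walls 8 mm, one divider lengthwise inside, about 0.45 kg. Origin at the centre of its underside, z up. It stands on the apron, its x axis roughly down the lane but turned by up to about 15 degrees and up to 25 mm off the middle line. It slides freely under a push of a few newtons. Centred, it has 12 mm of air to each rail. Its walls stand 48 mm above the tops of the rails.
- box_front (a point): Point at the bottom middle of the box's leading end (65 mm from its origin along its x). At the stop face when the box is home.
- glue_bottle: Yellow glue bottle, upright, 56 mm across, 150 mm tall. Origin at its underside. A bystander: leave it alone.
- dowel_pot: Grey pot of dowels, 72 mm across, 105 mm tall with the dowels. Origin at its underside. A bystander: leave it alone.
- offcut: Pale pine offcut, 90 x 40 x 32 mm, lying flat. Origin at its underside. A bystander: leave it alone.
- oak_block: Dark oak block 30 x 50 mm, 60 mm tall, standing on the deck behind the end stop. Origin at its underside. A bystander: leave it alone.
- tape_measure: Yellow tape measure, about 75 x 65 mm, 34 mm tall. Origin at its underside. A bystander: leave it alone.
- drill: Teal and black cordless drill standing on its battery, about 260 mm long with its bit, 75 mm wide, 225 mm tall. Origin at its underside. A bystander: leave it alone.
- screwdriver: Screwdriver with a red handle, lying. Origin near its middle. A bystander: leave it alone.
There are look-alikes about, which are no part of the job. What is shaped like the drawer_box but blue, green or pink is not meant.

How it is judged (in metres and radians):
On the way:
1. the box's leading end is between the rails, part of the way down the lane (x of box_front in the frame of lane_mouth between 0.03 and 0.2 m and y of box_front in the frame of stop_face between -0.0125 and 0.0125 m), for 0.1 s.
At the end, for the whole second after the job is handed in: The box stands flat and still on the deck between the rails, its leading end within 4 mm of the end stop's face, straight within about 6 degrees and within 12.5 mm of the middle line (x of box_front in the frame of stop_face above -0.004 m and angle between the x axis of drawer_box and the x axis of lane, either way round below 0.1 rad and y of drawer_box in the frame of stop_face between -0.0125 and 0.0125 m and z of drawer_box in the frame of stop_face between -0.003 and 0.003 m and linear speed of drawer_box below 0.01 m/s); the robot touches nothing.
It fails at once if a wet rail is touched, by the box, the robot or anything else (contact force between any of rail_far, rail_near and anything else above 0.1 N).
It fails at once if the box is lifted (8 mm off the deck) or tipped (8 degrees) instead of pushed (z of drawer_box in the frame of stop_face above 0.008 m or angle between drawer_box's own z axis and vertical above 0.14 rad).
It fails at once if the box is flung (faster than 0.5 m/s) (linear speed of drawer_box above 0.5 m/s).
It fails at once if a bystander is moved by more than 15 mm or tipped over (distance of any of glue_bottle, dowel_pot, offcut, oak_block, tape_measure, drill, screwdriver from where it was at the start of the episode above 0.015 m or angle between any of glue_bottle, dowel_pot, offcut, oak_block, tape_measure, drill's own z axis and vertical above 0.3 rad).
It also fails if it takes over 64 s, if anything falls off the work surface, if the arm or the gripper's body presses on something with over 40 N, if the wrist force passes 120 N, or if a joint passes its speed limit or range.

## Working session

There is one attempt and no reset: what is moved stays moved. The work goes in short steps, Python scripts to look and compute and a tool call to move; the robot and the scene stay as the last step left them, time stands still between calls to the robot, and variables do not carry over. Pictures are saved under pics/ and viewed, about 8 in all and at most 12, crops included, and the job is handed in when it is done.

Besides the shell and the picture viewer there is one more tool, called after "Emit:" in YAML: its name, and indented under it one key for each argument. send_rows: Moves the arm, as the interface text tells. Its arguments: {"type":"object","properties":{"moves":{"type":"string"}},"required":["moves"]}

```bash
mkdir -p pics; ls
cat > h.py <<'E'
from rig import *
import numpy as np, cv2
def world(c,z):
    # full point map
    v,u=np.mgrid[0:480,0:640]; K=c['mtx']; d=c['z_map']
    P=np.stack([(u-K[0,2])/K[0,0]*d,-(v-K[1,2])/K[1,1]*d,-d],-1)
    return P@np.array(c['rotation']).T+np.array(c['origin'])
def ray(c,px,z):
    r,q=px; K=c['mtx']; d=np.array(c['rotation'])@np.array([(q-K[0,2])/K[0,0],-(r-K[1,2])/K[1,1],-1])
    o=np.array(c['origin']); return o+d*(z-o[2])/d[2]
E
python3 - <<'E'
from h import *
s=read_state(); print(s['position'],np.round(s['tcp_rot'],3),s['time_s'],s['force'])
for n in('top','scene'):
    c=capture(n); cv2.imwrite(f'pics/{n}0.png',c['image']); print(n,c['mtx'],c['origin'],np.round(c['rotation'],3),[k for k in c])
    for t in('drawer_box','lane','rail_far','rail_near','lane_mouth','stop_face','box_front','oak_block'):
        print(t,[(np.round(m['pixel'],1),round(m['p'],2),np.round(ray(c,m['pixel'],.012),3)) for m in mark_of(c,t)][:4])
E
```

```text
pics
[0.21379915 0.58653301 0.22158463] [[ 0.343 -0.001 -0.939]
 [ 0.939 -0.002  0.343]
 [-0.002 -1.     0.   ]] 0.0 [-0.86606938 -0.14725139  0.04230604]
top [[437.29507422   0.         327.22726089]
 [  0.         437.29507422 237.21170452]
 [  0.           0.           1.        ]] [ 0.40597968 -0.00806202  1.12748596] [[-0.006  0.998 -0.063]
 [-1.    -0.005  0.007]
 [ 0.006  0.063  0.998]] ['image', 'z_map', 'mtx', 'origin', 'rotation', 'shot']
drawer_box [(array([241.2, 121.4]), 0.91, array([0.469, 0.509, 0.012])), (array([164.4, 155.6]), 0.73, array([0.667, 0.425, 0.012])), (array([178.4, 252.4]), 0.67, array([0.629, 0.176, 0.012])), (array([346.1, 207.3]), 0.67, array([0.204, 0.287, 0.012]))]
lane [(array([200.7, 297.5]), 0.63, array([0.571, 0.06 , 0.012]))]
rail_far [(array([185.6, 336.2]), 0.63, array([ 0.61 , -0.04 ,  0.012]))]
rail_near [(array([239.5, 317.6]), 0.72, array([0.471, 0.009, 0.012]))]
lane_mouth []
stop_face [(array([221.5, 373.2]), 0.59, array([ 0.516, -0.134,  0.012]))]
box_front [(array([186. , 273.6]), 0.93, array([0.609, 0.122, 0.012])), (array([239.7, 21
[... 914 characters left out ...]
608, -0.043,  0.012]))]
rail_near []
lane_mouth [(array([271. , 359.7]), 0.78, array([0.579, 0.084, 0.012])), (array([285.8, 408.5]), 0.34, array([0.647, 0.18 , 0.012]))]
stop_face [(array([263.8, 267.3]), 0.83, array([ 0.511, -0.126,  0.012])), (array([290.8, 310.3]), 0.16, array([ 0.615, -0.044,  0.012]))]
box_front [(array([163.7, 373.4]), 0.94, array([0.159, 0.254, 0.012])), (array([230.4, 418.3]), 0.93, array([0.472, 0.274, 0.012])), (array([217.8, 525. ]), 0.93, array([0.482, 0.575, 0.012])), (array([276. , 376.6]), 0.89, array([0.602, 0.118, 0.012]))]
oak_block [(array([267.7, 241.4]), 0.56, array([ 0.511, -0.188,  0.012])), (array([271.3, 362. ]), 0.25, array([0.581, 0.089, 0.012]))]
```

View pics/top0.png

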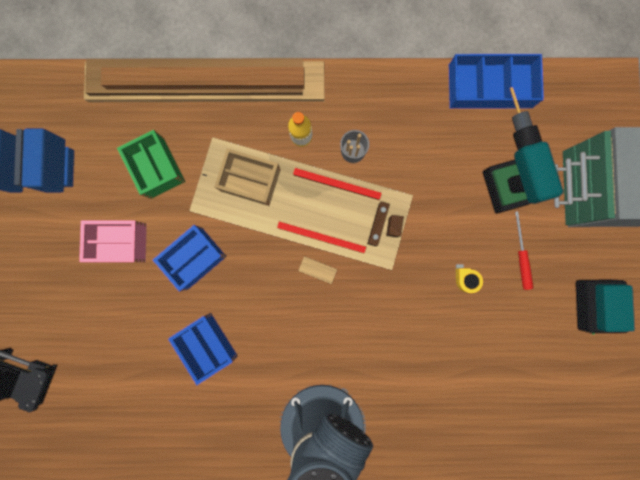

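View pics/scene0.png

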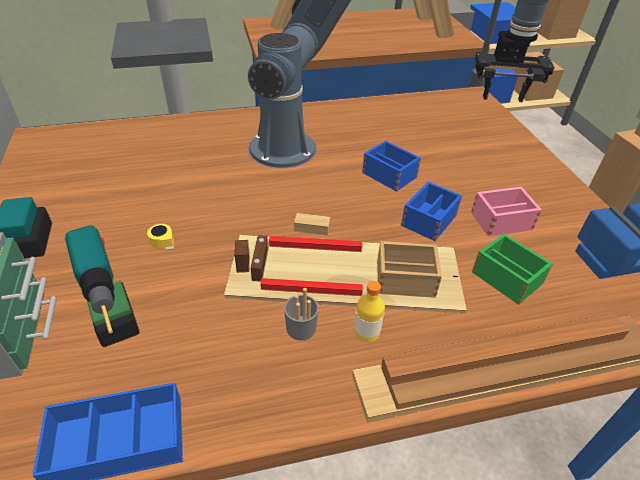

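The top picture shows the pine box at about (248,178) on the apron. Its look-alikes are green (150,163), pink (112,241), and blue (189,258), (203,348) and (495,80). I choose the pine one. Next I fit the rails and the box rim using colour and depth.

```bash
cat >> h.py <<'E'
def rect(pts):
    (cx,cy),(w,h),a=cv2.minAreaRect(pts.astype(np.float32)*1000)
    if w<h: w,h,a=h,w,a+90
    return np.array([cx,cy])/1000,w,h,a
def lane_fit(c):
    P=world(c,0); im=c['image'].astype(int); hsv=cv2.cvtColor(c['image'],cv2.COLOR_BGR2HSV)
    red=((hsv[...,0]<6)|(hsv[...,0]>174))&(hsv[...,1]>180)&(hsv[...,2]>120)&(P[...,2]>.024)&(P[...,2]<.045)&(P[...,1]<.15)&(P[...,1]>-.2)
    n,l,st,ce=cv2.connectedComponentsWithStats(red.astype(np.uint8))
    R=[]
    for i in range(1,n):
        if st[i,4]>150: R.append((rect(P[l==i][:,:2]),np.median(P[l==i][:,2]),st[i,4]))
    return R
def box_fit(c,guess,rad=.11,lo=.06):
    P=world(c,0); m=(P[...,2]>lo)&(P[...,2]<.095)&(np.hypot(P[...,0]-guess[0],P[...,1]-guess[1])<rad)
    hsv=cv2.cvtColor(c['image'],cv2.COLOR_BGR2HSV); m&=(hsv[...,0]>8)&(hsv[...,0]<28)&(hsv[...,1]>40)
    n,l,st,ce=cv2.connectedComponentsWithStats(m.astype(np.uint8)); i=1+np.argmax(st[1:,4])
    Q=P[l==i]; return rect(Q[:,:2]),np.median(Q[:,2]),len(Q)
E
python3 - <<'E'
from h import *
c=capture('top')
for r in lane_fit(c): print(r)
P=world(c,0); print(P[178,248],P[195,230],P[190,320])
for g in (.06,.07): print(box_fit(c,(.61,.17),lo=g))
for t in ('glue_bottle','dowel_pot','offcut','oak_block'):
  for m in masks_of(c,t)[:1]: Q=P[m['region']]; print(t,m['p'],np.round(Q.min(0),3),np.round(Q.max(0),3))
s=cv2.resize(c['image'][120:280,180:420],None,fx=3.3,fy=3.3,interpolation=2); cv2.imwrite('pics/crop1.png',s)
E
```

```text
((array([ 0.61138062, -0.04086761]), 223.9842529296875, 16.708309173583984, 73.45812225341797), np.float64(0.03380840899094506), np.int32(556))
((array([ 0.47618579, -0.00054894]), 224.10450744628906, 14.186848640441895, 73.4205551147461), np.float64(0.03392032855486771), np.int32(485))
[0.62009797 0.17842234 0.06328776] [0.58698189 0.23397222 0.00904888] [0.59899635 0.00220668 0.00833371]
((array([0.62386926, 0.18029552]), 132.0940704345703, 100.65338134765625, 73.08409881591797), np.float64(0.0802829249875201), 969)
((array([0.6239624 , 0.18039778]), 131.82516479492188, 100.63532257080078, 73.02368927001953), np.float64(0.08150881606165905), 735)
glue_bottle 0.77 [ 0.406 -0.008 -0.003] [0.807 0.083 1.127]
dowel_pot 0.79 [ 0.406 -0.119  0.   ] [ 0.738 -0.008  1.127]
offcut 0.73 [ 0.361 -0.038 -0.006] [0.423 0.057 1.127]
oak_block 0.82 [ 0.406 -0.2    0.016] [ 0.526 -0.008  1.127]
```

View pics/crop1.png

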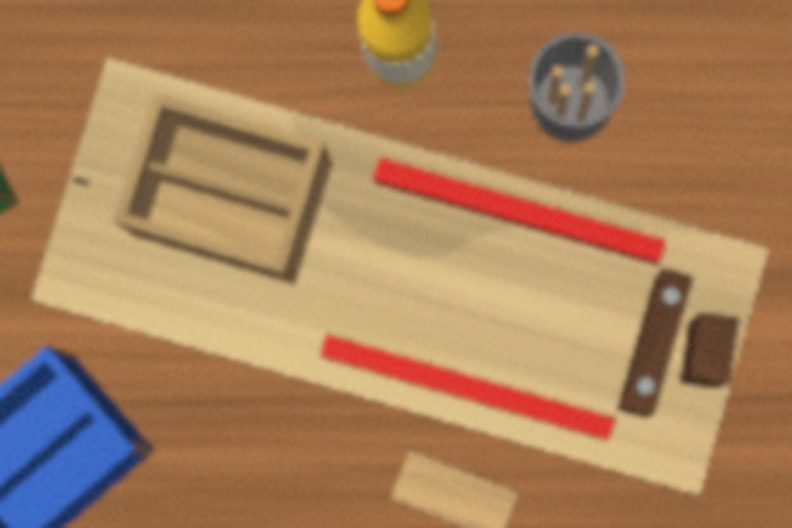

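```bash
cat >> h.py <<'E'
A=np.radians(73.44); LX=-np.array([np.cos(A),np.sin(A)]); LY=np.array([-LX[1],LX[0]]); RC=np.array([.54378,-.02071])
def tol(p): # world xy -> lane mm
    d=(np.asarray(p)[...,:2]-RC); return np.stack([d@LX*1000+85,d@LY*1000],-1)
def tow(x,y): return RC+LX*(x-85)/1000+LY*y/1000
def rep():
    s=read_state(); R=np.array(s['tcp_rot']); p=s['position']
    print('t',round(s['time_s'],2),'tcp lane',np.round(tol(p),1),'z',round(p[2]*1000,1),'xhead rel lane-180',round(np.degrees(np.arctan2(R[1,0],R[0,0]))-73.44,2),'down',np.round(R[:,1],3),'F',np.round(s['force'],1),'op',s['opening'])
def box(c=None,g=None,**k):
    c=c or capture('top'); r,z,n=box_fit(c,g if g is not None else tow(-130,20),**k)
    print('box lane',np.round(tol(r[0]),1),'size',np.round(r[1:3],1),'ang',round(r[3]-73.44,2),'z',round(z,4),n)
E
python3 - <<'E'
from h import *
rep(); 
for cam in('top','scene'):
  c=capture(cam); box(c); box(c,lo=.072)
  P=world(c,0); ok=(c['z_map']>0)&(P[...,2]>.02)
  for t in ('glue_bottle','dowel_pot','offcut'):
    for m in masks_of(c,t)[:1]: Q=tol(P[m['region']&ok]); print(t,np.round(np.percentile(Q,2,0)),np.round(np.percentile(Q,98,0)))
  if cam=='top':
    # box corner-free check: far & near rim edges by line fit
    r,z,n=box_fit(c,tow(-130,20),lo=.072); 
    Q=tol(P[(np.abs(P[...,2]-.082)<.006)]); Q=Q[(abs(Q[:,0]+130)<90)&(abs(Q[:,1]-20)<70)]
    xs=np.arange(-185,-75,8); 
    for f,nm in((np.max,'far'),(np.min,'near')):
        e=[f(Q[abs(Q[:,0]-x)<5][:,1]) for x in xs]; print(nm,np.round(np.polyfit(xs,e,1),3),np.round(e,0))
E
```

```text
t 1.15 tcp lane [-403.7 -489.2] z 222.6 xhead rel lane-180 -3.48 down [ 0.  0. -1.] F [ 0.8 -0.8 -0.4] op 0.9980360579105785
box lane [-130.5   19.7] size [131.5 101.3] ang -0.26 z 0.0803 981
box lane [-130.5   19.8] size [131.5 101.2] ang -0.47 z 0.0815 701
glue_bottle [-61. 141.] [-12. 186.]
dowel_pot [ 69. 135.] [133. 202.]
offcut [  58. -172.] [ 141. -133.]
far [-5.0000e-03  6.8715e+01] [70. 70. 70. 69. 69. 69. 69. 70. 70. 70. 70. 69. 68. 69.]
near [-9.0000e-03 -3.1634e+01] [-30. -30. -30. -30. -30. -31. -30. -30. -31. -30. -31. -31. -31. -31.]
box lane [-130.9   21.5] size [130.5 105.5] ang -0.5 z 0.0748 1479
box lane [-131.    21.5] size [130.3 105.5] ang -0.49 z 0.0802 851
glue_bottle [-64. 163.] [-13. 199.]
dowel_pot [ 69. 140.] [132. 206.]
offcut [  55. -170.] [ 142. -128.]
```

Emit:
send_rows:
  moves: "50 0 0 0 -3.5;50 -16.5 0 -36 0;50 -16.5 0 -36 0;50 -16.5 0 -36 0;50 -16.5 0 -36 0;50 -16.5 0 -36 0;50 -16.5 0 -36 0;50 -16.5 0 -36 0;50 -16.5 0 -36 0;50 -16.5 0 -36 0;50 -16.5 0 -36 0;50 -16.5 0 -36 0;50 -16.5 0 -36 0;50 -16.5 0 -36 0;50 -16.5 0 -36 0;50 -16.5 0 -36 0;50 -16 0 -36 0;50 0 0 0 0;50 0 0 0 0"

```text
time_s: 3.13
position: [0.6928, 0.1682, 0.2218]
tcp_rot: [[0.288, -0.0, -0.958], [0.958, 0.0, 0.288], [0.0, -1.0, 0.0]]
force: [-1.2, 1.0, -0.2]
opening: 0.578
```

```bash
python3 -c "
from h import *
rep()"
```

```text
t 3.13 tcp lane [-138.5   89. ] z 221.8 xhead rel lane-180 -0.2 down [-0.  0. -1.] F [-1.2  1.  -0.2] op 0.5779701284472462
```

Emit:
send_rows:
  moves: "50 0 20 0 0;50 0 20 0 0;50 0 20 0 0;50 0 20 0 0;50 0 20 0 0;50 0 20 0 0;50 0 20 0 0;50 0 15 0 0;50 0 10 0 0;50 0 0 0 0;50 0 0 0 0"

```text
time_s: 4.05
position: [0.6906, 0.1714, 0.0575]
tcp_rot: [[0.284, -0.001, -0.959], [0.959, 0.0, 0.284], [-0.0, -1.0, 0.001]]
force: [0.3, -0.5, 0.5]
opening: 0.573
```

```bash
python3 -c "
from h import *
rep(); c=capture('scene'); cv2.imwrite('pics/s2.png',cv2.resize(c['image'][170:350,220:480],None,fx=3,fy=3))
box(c,lo=.07)"
```

```text
t 4.05 tcp lane [-141.   86.] z 57.5 xhead rel lane-180 0.08 down [-0.001  0.    -1.   ] F [ 0.3 -0.5  0.5] op 0.5734005935312295
box lane [-147.6   68.2] size [43.7 17.3] ang -13.97 z 0.0779 115
```

View pics/s2.png

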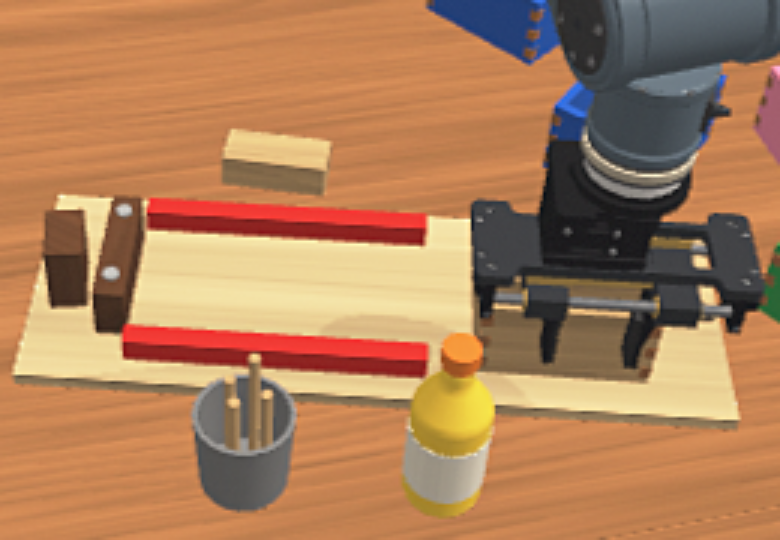

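The two fingers hang just outside the box's far wall, at crop positions (550,330) and (635,335). They are clear of the bottle at (445,430). Next comes a slow sideways push.

Emit:
send_rows:
  moves: "50 0 0 3 0;50 0 0 3 0;50 0 0 3 0;50 0 0 3 0;50 0 0 3 0;50 0 0 2 0;50 0 0 2 0;50 0 0 2 0;50 0 0 2 0;50 0 0 0 0;50 0 0 0 0"

```text
time_s: 5.02
position: [0.6712, 0.1769, 0.059]
tcp_rot: [[0.285, 0.005, -0.959], [0.959, -0.0, 0.285], [0.001, -1.0, -0.005]]
force: [4.8, -1.6, 3.2]
opening: 0.573
```

```bash
cat >> h.py <<'E'
def edges(c,g,lo=.074):
    P=world(c,0); m=(P[...,2]>lo)&(P[...,2]<.092); Q=tol(P[m]); Q=Q[(abs(Q[:,0]-g[0])<85)&(abs(Q[:,1]-g[1])<68)]
    for f,nm in((np.max,'far'),(np.min,'near')):
        e=[f(q) if len(q:=Q[abs(Q[:,0]-x)<5][:,1]) else 99 for x in np.arange(g[0]-60,g[0]+61,10)]; print(nm,np.round(e,0))
    for f,nm in((np.max,'front'),(np.min,'rear')):
        e=[f(q) if len(q:=Q[abs(Q[:,1]-y)<5][:,0]) else 99 for y in np.arange(g[1]-45,g[1]+46,10)]; print(nm,np.round(e,0))
E
python3 -c "
from h import *
rep(); c=capture('top'); edges(c,(-130,5))"
```

```text
t 5.02 tcp lane [-140.7   65.8] z 59.0 xhead rel lane-180 0.03 down [ 0.005 -0.    -1.   ] F [ 4.8 -1.6  3.2] op 0.5732672396750231
far [ 99.  99.  99.  99.  99.  99. -37. -37. -37. -37.  53. -37.  39.]
near [ 99.  99.  99.  99.  99.  99. -43. -45. -45. -45. -45. -45. -45.]
front [-64. -65. -64. -64. -65. -64. -64. -65. -65. -92.]
rear [-128.  -72.  -72.  -73.  -73.  -73.  -73.  -73.  -73.  -92.]
```

Emit:
send_rows:
  moves: "50 0 0 2 0;50 0 0 2 0;50 0 0 1.5 0;50 0 0 0 0;50 0 0 0 0;50 0 0 -8 0;50 0 0 -8 0;50 0 0 -4 0;50 0 -20 0 0;50 0 -30 0 0;50 0 -40 0 0;50 0 -40 0 0;50 -25 -30 0 0;50 35 0 0 0;50 35 0 0 0;50 35 0 0 0;50 35 0 0 0;50 35 0 0 0"

```text
time_s: 6.57
position: [0.7252, 0.3178, 0.2166]
tcp_rot: [[0.285, -0.004, -0.958], [0.958, -0.001, 0.285], [-0.002, -1.0, 0.003]]
force: [0.3, -0.1, 0.1]
opening: 0.571
```

```bash
python3 -c "
from h import *
rep(); c=capture('top'); box(c,tow(-130,0)); edges(c,(-130,0)); cv2.imwrite('pics/t3.png',cv2.resize(c['image'][100:300,150:430],None,fx=2.8,fy=2.8))"
```

```text
t 6.57 tcp lane [-291.2   77.4] z 216.6 xhead rel lane-180 -0.02 down [-0.004 -0.001 -1.   ] F [ 0.3 -0.1  0.1] op 0.5711036152036889
box lane [-130.    -0.2] size [131.5 100.6] ang 0.15 z 0.0804 958
far [49. 49. 50. 50. 50. 50. 50. 50. 50. 50. 50. 50. 49.]
near [-50. -50. -50. -50. -50. -50. -50. -50. -50. -50. -50. -50. -50.]
front [-64. -65. -64. -65. -65. -65. -65. -65. -64. -65.]
rear [-194. -195. -195. -196. -195. -196. -195. -195. -194. -195.]
```

View pics/t3.png

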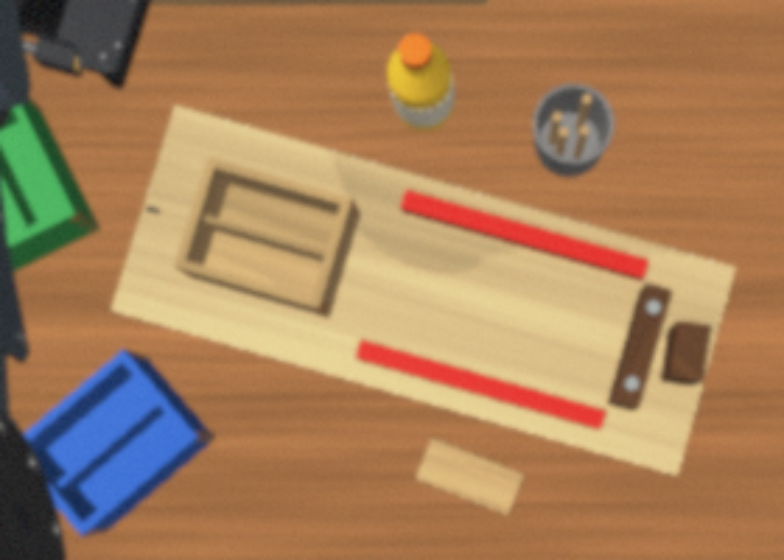

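The box is now straight and centred, with its rim at (185-355,165-315) in the crop, and nothing else has moved. Next I turn the jaws across the lane, behind the box.

Emit:
send_rows:
  moves: "50 0 0 0 6.92;50 0 0 0 6.92;50 0 0 0 6.92;50 0 0 0 6.92;50 0 0 0 6.92;50 0 0 0 6.92;50 0 0 0 6.92;50 0 0 0 6.92;50 0 0 0 6.92;50 0 0 0 6.92;50 0 0 0 6.92;50 0 0 0 6.92;50 0 0 0 6.92;50 -26 0 -20 0;50 -26 0 -20 0;50 -25 0 -20 0;50 0 0 0 0;50 0 0 0 0"

```text
time_s: 8.12
position: [0.6319, 0.2803, 0.2165]
tcp_rot: [[0.959, -0.005, 0.284], [-0.284, -0.001, 0.959], [-0.005, -1.0, -0.003]]
force: [0.9, 0.0, 0.4]
opening: 0.576
```

```bash
python3 -c "
from h import *
rep();print(read_state()['joint_positions'])"
```

```text
t 8.12 tcp lane [-228.6   -1.3] z 216.5 xhead rel lane-180 -89.95 down [-0.005 -0.001 -1.   ] F [0.9 0.  0.4] op 0.5760473466863535
[1.46709026e+01 3.59969424e+01 7.17338789e+01 1.90002358e-02
 7.25832974e+01 3.11724435e+01]
```

Emit:
send_rows:
  moves: "50 1.3 20 0 0;50 0 20 0 0;50 0 20 0 0;50 0 20 0 0;50 0 20 0 0;50 0 20 0 0;50 0 20 0 0;50 0 16 0 0;50 0 10 0 0;50 0 0 0 0;50 0 0 0 0"

```text
time_s: 9.03
position: [0.6368, 0.2808, 0.051]
tcp_rot: [[0.959, -0.0, 0.284], [-0.284, -0.0, 0.959], [-0.0, -1.0, -0.0]]
force: [0.4, -1.0, 0.2]
opening: 0.568
```

```bash
python3 -c "
from h import *
rep()"
```

```text
t 9.03 tcp lane [-230.6    3.2] z 51.0 xhead rel lane-180 -89.95 down [-0. -0. -1.] F [ 0.4 -1.   0.2] op 0.5682979441766352
```

Emit:
send_rows:
  moves: "50 -1 0 -5 0;50 -1 0 -5 0;50 0 0 -5 0;50 0 0 -4 0;50 0 0 -4 0;50 0 0 -4 0;50 0 0 -4 0;50 0 0 -4 0;50 0 0 -4 0;50 0 0 -4 0;50 0 0 -4 0;50 0 0 -3 0;50 0 0 0 0"

```text
time_s: 10.12
position: [0.6208, 0.2334, 0.0523]
tcp_rot: [[0.959, 0.002, 0.284], [-0.284, 0.001, 0.959], [0.002, -1.0, 0.001]]
force: [0.4, 2.4, 3.7]
opening: 0.575
```

```bash
cat >> h.py <<'E'
def boxs():
    for cam in('top','scene'):
        c=capture(cam); b=[m for m in masks_of(c,'drawer_box')]; P=world(c,0)
        hsv=cv2.cvtColor(c['image'],cv2.COLOR_BGR2HSV)
        L=tol(P); m=(c['z_map']>0)&(P[...,2]>.076)&(P[...,2]<.09)&(hsv[...,0]>8)&(hsv[...,0]<28)&(hsv[...,1]>40)&(abs(L[...,1])<75)&(abs(L[...,0])<220)
        Q=L[m]; r=cv2.minAreaRect(Q.astype(np.float32)); print(cam,len(Q),'x',np.round(np.percentile(Q[:,0],[0,1,99,100]),1),'y',np.round(np.percentile(Q[:,1],[0,1,99,100]),1),np.round(r[0],1),np.round(r[1],1),round(r[2],2))
        # front edge line and near/far edges per column
        fx=Q[:,0].max()
        e=[(y,q.max()) for y in range(-44,45,8) if len(q:=Q[abs(Q[:,1]-y)<4][:,0])]
        e=np.array([k for k in e if k[1]>fx-12]); 
        if len(e)>2: print('  front: y span',e[0,0],e[-1,0],'x',np.round(e[:,1].mean(),1),'slope deg',np.round(-np.degrees(np.polyfit(e[:,0],e[:,1],1)[0]),2))
        for n,f in(('near',np.min),('far',np.max)):
            x=np.arange(int(fx)-110,int(fx)-5,8); print('  ',n,[int(round(f(q))) if len(q:=Q[abs(Q[:,0]-k)<4][:,1]) else None for k in x])
E
python3 -c "
from h import *
rep();boxs()"
```

```text
t 10.12 tcp lane [-180.5    1.4] z 52.3 xhead rel lane-180 -89.96 down [ 0.002  0.001 -1.   ] F [0.4 2.4 3.7] op 0.574732357497732
top 483 x [-162.6 -162.   -39.8  -39.2] y [-49.9 -49.7  50.2  50.5] [-100.9    0.4] [100.4 123.3] 89.92
  front: y span -44.0 44.0 x -39.7 slope deg -0.32
   near [-50, -50, -50, -50, -50, -50, -50, -49, -50, -50, -50, -50, -49, -50]
   far [50, 50, 50, 50, 50, 50, 50, 50, 51, 50, 50, 50, 50, 50]
scene 536 x [-168.1 -162.5  -40.4  -39.8] y [-51.1 -49.4  53.8  56.1] [-104.6    2.2] [105.7 129.3] 88.65
  front: y span -44.0 44.0 x -40.7 slope deg 0.26
   near [-49, -50, -48, -49, -50, -47, -48, -50, -51, -49, -48, -49, -49, -50]
   far [56, 53, 54, 52, 52, 52, 53, 53, 53, 54, 54, 54, 54, 52]
```

Emit:
send_rows:
  moves: "50 0 0 -3 0;50 0 0 -4 0;50 0 0 -4 0;50 0 0 -4 0;50 0 0 -4 0;50 0 0 -4 0;50 0 0 -4 0;50 0 0 -4 0;50 0 0 -4 0;50 0 0 -4 0;50 0 0 -4 0;50 0 0 -4 0;50 0 0 -4 0;50 0 0 -4 0;50 0 0 -4 0;50 0 0 -3 0;50 0 0 0 0"

```text
time_s: 11.73
position: [0.6028, 0.174, 0.0519]
tcp_rot: [[0.959, 0.001, 0.284], [-0.284, 0.0, 0.959], [0.001, -1.0, 0.001]]
force: [1.2, 3.6, 3.7]
opening: 0.575
```

```bash
python3 -c "
from h import *
rep();boxs()"
```

```text
t 11.73 tcp lane [-118.5    1.1] z 51.9 xhead rel lane-180 -89.95 down [ 0.001  0.    -1.   ] F [1.2 3.6 3.7] op 0.575325765672817
top 461 x [-107.7  -95.7   22.2   22.5] y [-50.2 -50.   49.8  50.3] [-42.6   0.1] [129.9 100.7] 0.19
  front: y span -44.0 44.0 x 22.1 slope deg 0.32
   near [-49, -50, -50, -50, -50, -50, -50, -50, -50, -50, -50, -50, -50, -50]
   far [50, 50, 49, 49, 49, 49, 50, 49, 50, 50, 50, 49, 50, 50]
scene 525 x [-108.  -105.5   21.5   21.7] y [-52.  -50.3  52.8  54.5] [-42.9   1.5] [128.4 105.6] 1.0
  front: y span -44.0 44.0 x 21.0 slope deg 0.53
   near [-50, -52, -51, -48, -51, -50, -50, -49, -50, -51, -49, -48, -48, -48]
   far [52, 54, 51, 53, 52, 52, 52, 52, 54, 53, 53, 55, 51, 52]
```

Running true, centred to within about 1 mm. The front is at x = 22, so 178 mm remain. I'll push another 72 mm.

Emit:
send_rows:
  moves: "50 0 0 -3 0;50 0 0 -4 0;50 0 0 -4 0;50 0 0 -4 0;50 0 0 -4 0;50 0 0 -4 0;50 0 0 -4 0;50 0 0 -4 0;50 0 0 -4 0;50 0 0 -4 0;50 0 0 -4 0;50 0 0 -4 0;50 0 0 -4 0;50 0 0 -4 0;50 0 0 -4 0;50 0 0 -4 0;50 0 0 -4 0;50 0 0 -3 0;50 0 0 -2 0;50 0 0 0 0"

```text
time_s: 13.6
position: [0.5819, 0.105, 0.0516]
tcp_rot: [[0.959, -0.0, 0.284], [-0.284, 0.0, 0.959], [-0.0, -1.0, 0.0]]
force: [2.0, 3.5, 3.9]
opening: 0.58
```

```bash
python3 -c "
from h import *
rep();boxs()"
```

```text
t 13.6 tcp lane [-46.4   0.7] z 51.6 xhead rel lane-180 -89.95 down [-0.  0. -1.] F [2.  3.5 3.9] op 0.5798911357428341
top 418 x [-13.5 -11.1  94.   94.2] y [-50.5 -50.3  49.5  49.7] [40.3 -0.4] [100.1 107.8] 89.96
  front: y span -44.0 44.0 x 93.9 slope deg 0.13
   near [43, 42, -50, -50, -50, -50, -50, -50, -50, -50, -50, -50, -50, -50]
   far [49, 49, 49, 50, 50, 49, 49, 49, 49, 50, 49, 49, 49, 49]
scene 494 x [-35.3 -30.6  93.3  93.8] y [-52.  -50.6  52.8  54.1] [29.6  1.3] [128.9 105.6] 0.53
  front: y span -44.0 44.0 x 93.0 slope deg -0.35
   near [-52, -51, -49, -49, -48, -51, -51, -49, -47, -47, -51, -51, -48, -49]
   far [52, 53, 53, 53, 51, 54, 52, 52, 53, 51, 53, 51, 52, 53]
```

Emit:
send_rows:
  moves: "50 0 0 -3 0;50 0 0 -4 0;50 0 0 -4 0;50 0 0 -4 0;50 0 0 -4 0;50 0 0 -4 0;50 0 0 -4 0;50 0 0 -4 0;50 0 0 -4 0;50 0 0 -4 0;50 0 0 -4 0;50 0 0 -4 0;50 0 0 -4 0;50 0 0 -4 0;50 0 0 -4 0;50 0 0 -4 0;50 0 0 -4 0;50 0 0 -4 0;50 0 0 -3 0;50 0 0 -2 0"

```text
time_s: 15.47
position: [0.5601, 0.0324, 0.0515]
tcp_rot: [[0.959, -0.001, 0.284], [-0.284, 0.001, 0.959], [-0.001, -1.0, 0.001]]
force: [2.3, 5.8, 3.3]
opening: 0.575
```

```bash
python3 -c "
from h import *
rep();boxs()"
```

```text
t 15.47 tcp lane [29.4  0.5] z 51.5 xhead rel lane-180 -89.96 down [-0.001  0.001 -1.   ] F [2.3 5.8 3.3] op 0.5749364580831764
top 367 x [ 84.6  86.8 169.7 169.9] y [-50.6 -50.5  49.4  49.8] [127.4  -0.5] [ 85.2 100.3] 0.26
  front: y span -44.0 44.0 x 169.6 slope deg 0.17
   near [None, None, None, 42, -50, -51, -50, -50, -50, -50, -50, -51, -50, -50]
   far [None, None, None, 49, 49, 49, 49, 49, 49, 49, 49, 50, 50, 49]
scene 493 x [ 40.7  43.  169.5 170.1] y [-52.8 -50.8  52.1  52.9] [105.5   0.4] [105.8 128.8] 89.43
  front: y span -44.0 44.0 x 169.2 slope deg -0.41
   near [42, -52, -48, -47, -49, -52, -50, -49, -49, -48, -53, -51, -52, -51]
   far [52, 53, 52, 53, 51, 52, 51, 51, 50, 52, 52, 53, 52, 51]
```

Emit:
send_rows:
  moves: "50 0 0 -3 0;50 0 0 -4 0;50 0 0 -4 0;50 0 0 -4 0;50 0 0 -3 0;50 0 0 -3 0;50 0 0 -2 0;50 0 0 -1 0;50 0 0 -1 0;50 0 0 -1 0;50 0 0 -1 0;50 0 0 -1 0;50 0 0 0 0"

```text
time_s: 16.75
position: [0.552, 0.0057, 0.0514]
tcp_rot: [[0.959, -0.001, 0.284], [-0.284, 0.001, 0.959], [-0.001, -1.0, 0.0]]
force: [1.7, 6.2, 4.3]
opening: 0.574
```

Emit:
send_rows:
  moves: "50 0 0 -1 0;50 0 0 -0.5 0;50 0 0 0 0"

```text
time_s: 17.0
position: [0.5516, 0.0043, 0.0514]
tcp_rot: [[0.959, -0.001, 0.284], [-0.284, 0.001, 0.959], [-0.001, -1.0, 0.0]]
force: [2.2, 6.2, 3.1]
opening: 0.572
```

```bash
python3 -c "
from h import *
rep();boxs()"
```

```text
t 17.0 tcp lane [58.8  0.3] z 51.4 xhead rel lane-180 -89.94 down [-0.001  0.001 -1.   ] F [2.2 6.2 3.1] op 0.5720582042096231
top 340 x [123.1 125.2 199.1 199.3] y [-50.9 -50.6  49.2  49.6] [161.3  -0.6] [ 76.1 100.4] 0.25
  front: y span -44.0 44.0 x 198.9 slope deg -0.14
   near [None, None, None, None, 44, -51, -51, -51, -51, -50, -50, -51, -51, -51]
   far [None, None, None, None, 48, 49, 49, 48, 49, 50, 49, 49, 49, 49]
scene 493 x [ 68.5  71.4 198.2 199.1] y [-53.4 -51.6  52.1  53.3] [134.5   0.5] [105.4 130.5] 88.63
  front: y span -44.0 44.0 x 198.0 slope deg 0.43
   near [43, -50, -49, -50, -52, -49, -52, -52, -49, -49, -49, -52, -53, -51]
   far [52, 51, 51, 51, 51, 50, 52, 53, 52, 52, 51, 51, 52, 52]
```

No rise in force yet, so there is no contact. I'll creep on until the force rises.

Emit:
send_rows:
  moves: "50 0 0 -1 0;50 0 0 0 0"

```text
time_s: 17.37
position: [0.5513, 0.0034, 0.0514]
tcp_rot: [[0.959, -0.001, 0.284], [-0.284, 0.001, 0.959], [-0.001, -1.0, 0.0]]
force: [2.2, 6.0, 4.2]
opening: 0.577
```

Emit:
send_rows:
  moves: "50 0 0 -1 0;50 0 0 0 0"

```text
time_s: 17.53
position: [0.5513, 0.0031, 0.0515]
tcp_rot: [[0.959, -0.0, 0.285], [-0.285, 0.002, 0.959], [-0.001, -1.0, 0.002]]
force: [3.2, 8.4, 3.9]
opening: 0.573
```

Emit:
send_rows:
  moves: "50 0 0 -1 0;50 0 0 0 0"

```text
time_s: 17.7
position: [0.5514, 0.0031, 0.0515]
tcp_rot: [[0.958, 0.0, 0.285], [-0.285, 0.003, 0.958], [-0.001, -1.0, 0.003]]
force: [4.7, 12.7, 3.2]
opening: 0.577
```

The TCP has stopped moving while the force rises from 6 to 13 N, so the box is home. Now I back straight off and rise.

Emit:
send_rows:
  moves: "50 0 0 3 0;50 0 0 5 0;50 0 0 8 0;50 0 0 10 0;50 0 -15 0 0;50 0 -25 0 0;50 0 -40 0 0;50 0 -40 0 0;50 0 -40 0 0;50 0 0 40 0;50 0 0 40 0;50 0 0 40 0;50 0 0 40 0;50 0 0 0 0;50 0 0 0 0"

```text
time_s: 18.95
position: [0.6036, 0.1816, 0.2109]
tcp_rot: [[0.96, -0.001, 0.28], [-0.28, -0.001, 0.96], [-0.001, -1.0, -0.001]]
force: [0.3, -0.6, -0.7]
opening: 0.579
```

```bash
python3 -c "
from h import *
rep();boxs(); c=capture('top'); box(c,tow(135,0)); cv2.imwrite('pics/t4.png',cv2.resize(c['image'][100:300,150:430],None,fx=2.8,fy=2.8)); 
print([ (np.round(r[0][0],4),round(r[0][3],2)) for r in lane_fit(c)])
P=world(c,0); L=tol(P); m=(abs(P[...,2]-.057)<.006)&(abs(L[...,1])<50)&(L[...,0]>190)&(L[...,0]<240); print('stop top x',np.percentile(L[m][:,0],[1,99]))"
```

```text
t 18.95 tcp lane [-126.    -0.3] z 210.9 xhead rel lane-180 -89.69 down [-0.001 -0.001 -1.   ] F [ 0.3 -0.6 -0.7] op 0.5793974864996503
top 629 x [ 70.6  71.  200.2 200.5] y [-50.8 -50.7  49.2  49.8] [135.5  -0.5] [129.9 100.6] 0.01
  front: y span -44.0 44.0 x 200.1 slope deg -0.11
   near [-50, -51, -51, -51, -51, -51, -51, -50, -50, -50, -51, -51, -50, -51]
   far [49, 49, 50, 49, 49, 49, 49, 49, 48, 49, 49, 49, 49, 49]
scene 643 x [ 70.   70.5 199.4 200.1] y [-51.5 -50.4  51.8  53. ] [135.    0.8] [130.1 104.5] 0.02
  front: y span -44.0 44.0 x 199.2 slope deg 0.35
   near [-50, -51, -49, -50, -51, -47, -51, -50, -51, -50, -48, -51, -51, -50]
   far [51, 52, 52, 51, 51, 52, 51, 51, 50, 52, 53, 52, 51, 52]
box lane [135.6  -0.7] size [130.2 100.7] ang -0.04 z 0.0809 855
[(array([ 0.6112, -0.0406]), 73.19), (array([ 0.4758, -0.0009]), 73.44)]
stop top x [192.37966062 237.83663927]
```

View pics/t4.png

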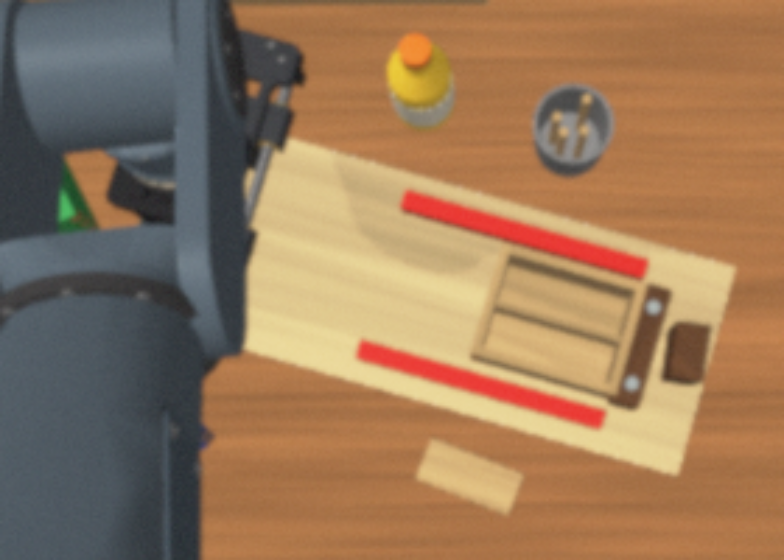

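The picture shows the box against the stop at (635,330), with clear air to both rails. Bottle, pot, offcut and oak block are where they were, and the arm is high and clear.

```bash
python3 -c "
from h import *
print(hand_in())"
```

```text
the job is handed in; nothing more can be done
None
```

The pine drawer box is home against the end stop, and I have handed the job in; no verdict came back. I nudged it about 20 mm sideways to the middle line, then pushed it steadily from behind with two fingers. It finished at about 19 s of the 64 s allowed.

**Straightness:** the box turned out to be almost straight already (about 0.4° off), so only the sideways nudge was needed.

**Contact with the stop:** in the last millimetres the fingers stopped advancing while the push force rose from 6 to 13 N. I then backed straight off and raised the arm well clear, with about zero force on the tool.

**Last checks:**

| Check | Measured | Limit |
|---|---|---|
| Leading end, lane x | 200.1 mm (top camera), 199.2 mm (scene camera) | above 196 mm |
| Off the middle line | about 0.6 mm | 12.5 mm |
| Angle to the lane | under 0.4° | about 6° |

The rails, bottle, pot, offcut and oak block looked unmoved in the final top picture. I did not look again at the tape measure, drill or screwdriver, but the arm never worked near them.

**Disagreement:** the two cameras differed by 1–2 mm throughout, which is within the stated calibration. My depth check of the stop's face (192 mm) picked up other surfaces, so I disregarded it.

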